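Make up the rind-swab sample of the round cheese

ROBOT

A 7-joint arm with a two-finger parallel gripper is mounted at the origin on the work surface. World frame = base frame: x ahead of the robot, y to its left, z up, the work surface at z = 0. Lengths are in m, angles in rad, forces in N, time in s.
With the tool pointing down it reaches from about 0.375 to 0.925 m from the base axis. Payload 3.1 kg.
Tool frame: the origin (TCP) lies at the very end of the fingers, on their centre line; the grasp point (between the pads) lies 19 mm behind it; z points along the fingers, y is the line along which they close (so a half turn about z gives the same grasp; the last joint's range is limited). The gripper opens to 85 mm and grips with 20 to 120 N. Pads are 22 mm wide; open, the fingers measure 114 mm over their backs; the gripper's body (76 mm by 85 mm) begins 54 mm behind the grasp point. The pads swing forward as they close: fully open they stand 13 mm farther back than shut.
Start: joints at [-1.396, 0.383, 0.044, 1.598, -0.018, 1.161, -0.05], TCP at [0.175, 0.626, 0.231] pointing down, gripper open.
Joint ranges: [-2.61, 2.61], [-0.41, 2.15], [-1.48, 1.57], [0, 2.5], [-1.57, 4.71], [0.05, 1.97], [-2.85, 2.85]. Speed limits (rad/s): [2.79, 2.79, 3.14, 3.14, 3.14, 3.14, 3.14].

INTERFACE

Orientations are given as a unit quaternion [x, y, z, w].
In Python, from cell import ctrl gives the robot as it stands.
- The arm moves only by the tool apply_moves, never from a script. Its argument "commands" is text: rows parted by semicolons, each of 6 numbers parted by spaces: the shift along the tool's x, y, z in m, then the turn, a rotation vector about the tool's x, y, z in rad. A call has 1 to 12 rows; each row shifts and turns the commanded pose from where the row before left it, along the tool's axes as they then stand; what a row does not reach is not made up. A row lasts 1/12 s, in which the tool goes at most 41.7 mm and 7.16 degrees, less where a joint would pass 70% of its speed; a pose out of reach is approached as far as the arm can. A call is refused whole if a number of a shift passes 0.0417 or a number of a turn 0.125, either way. A call with a gripper value outside its range is refused whole. "grip" is the opening, from 0 (shut) to 1 (fully open), set as the call begins (left out, the last holds). The fingers move at their own pace and stop on an object; "grip_force" is the grip in N (left out, the last holds). Time passes only in rows, so rows that do not move let the fingers close. It gives the time, the measured TCP pose, the force, the opening and the grip force at its end, in the units of the state.
- ctrl.get_state(): the state, without advancing time (a new reading comes with each control period).
- ctrl.capture(name): name is "side" or "top" or "wrist"; returns a dict with "img" (384x512x3 uint8, blue, green, red), "fx", "fy", "cx", "cy" (pixels), "pose" (4x4, takes a point from camera to world coordinates). Camera axes: x right, y down, z forward; pixel columns grow to the right and rows downward; lengths in m; the calibration is good to about 2 mm. A picture is of the moment at which its call begins. There is no depth.
- ctrl.hand_in(): hands the job in; it is judged then, once.
The state is a dict: "clock": time; "joints": joint angles; "joint_vel": joint speeds; "joint_efforts": joint torques, N m; "tool_pos": TCP position; "eef_rot": TCP orientation; "contact_force": force on the tool from outside, world axes, zero at the start; "wrist_torque": the same for the moment, N m; "gripper_width": finger opening in m; "grasp_force": force on a finger pad.
Only numpy, scipy, OpenCV 4.12 (cv2) and the standard library are available. Lean on these libraries where they do the work, as an engineer would, in place of code of your own. Each camera call takes 0.05 s, during which the arm holds its last target. There are 200 camera calls.

TASK

Get the round cheese's sample ready for the lab. Slide the round-topped plate straight up out of the slotted rack and stand it fully down in the empty slot of the sample caddy and let go; then take the tall-capped swab out of its stand, touch its tip to the top of the cheese wheel, and push it down into the caddy's tube, against the stiff plunger inside, until its cap sits on the rim, and let go. Leave the cheese, the other plates, the short-capped swab and everything else where they are.

Things in the scene. Friction and masses are not known exactly. Their poses are not given: they have to be found in the camera images.
- rack: Fixed grey rack of sheet metal with three parallel upright slots. Base 175 x 126 x 8 mm; origin at the centre of its underside. The slots lie across its x axis at x = -55, 0 and +55 mm, each 13 mm wide (x), 94 mm long (y), floor at z = 8 mm, open top at z = 48 mm; sheets 4 mm thick. Nothing stands between the slots above the base. One plate stands in each slot.
- plate_round: Loose white plastic plate with a round (semicircular) top, standing in any one of the rack's slots: 9 mm thick (its x axis), 90 mm wide (y), 105 mm high (z); straight sides to z = 60 mm, then an arch of 45 mm radius. 85 g. Origin at the centre of its lower edge (on the slot floor).
- plate_square: Bystander: same plate with a square-cornered top, 9 x 90 x 105 mm, in another slot. Origin at the centre of its lower edge.
- plate_narrow: Bystander: same plate with a stepped top (90 mm wide to z = 55 mm, then 45 mm wide), 9 mm thick, 105 mm high, in another slot. Origin at the centre of its lower edge.
- caddy: Fixed sample caddy: grey base 100 (x) x 235 (y) x 8 mm, with an empty upright slot on its +y side and a white open tube on its -y side. Origin on the underside; slot centre at y = +60 mm, tube axis at y = -55 mm, both at x = 0.
- caddy_slot (a point): Centre of the floor of the caddy's empty slot, 8 mm above the table. The slot is 14 mm wide along the caddy's x, 96 mm long along its y, 40 mm deep (open top 48 mm above the table), walls 4 mm (8 mm at the ends). A plate stands in it with its x axis along the caddy's x, either way round.
- tube_mouth (a point): Centre of the tube's open rim, 118 mm above the table. The tube is upright, 29 mm outside diameter, 17 mm bore. A black rubber plunger inside has its upper face 68 mm below the rim at joint 0.
- plunger (a joint): How far the plunger in the tube has been pushed down, 0 to 0.025 m; about 4 N moves it and it stays where it is left. The swab's tip pushes it to 0.022 when the cap sits on the rim.
- stand: Fixed grey block 70 (x) x 125 (y) x 105 mm high with two upright 19 mm holes, 100 mm deep, at y = -30 and +30 mm; origin at the centre of its underside. A swab hangs by its cap in each hole.
- swab: Loose swab with the tall cap, hanging in either hole of the stand, upright along its z. 132 mm long: swab head 12 mm diameter and 20 mm long at the bottom, stick 8 mm diameter, rubber collar tapering out to 13 mm diameter from z = 75 to 90 mm, white round cap 24 mm diameter from z = 90 to 132 mm. 40 g. Origin at the lowest point of the tip.
- swab_tip (a point): Lowest point of the tall-capped swab's tip (= the origin of the swab).
- swab_cap (a point): Centre of the underside of the tall-capped swab's cap, 90 mm above its tip; this face comes to rest on the tube's rim.
- swab_short: Bystander: same swab with a short cap (24 mm diameter, z = 90 to 108 mm), in the other hole of the stand. Origin at the lowest point of its tip.
- cheese: Firm loose wheel of cheese, yellowish rind, 110 mm diameter, 60 mm high, 0.6 kg, flat on the table. Origin at the centre of its underside.
- cheese_top (a point): Centre of the flat top of the cheese wheel, 60 mm above the table; the flat top has a radius of 48 mm.
- mould: Bystander: white open cheese mould, 84 mm diameter at the rim, 85 mm high. Origin at the centre of its underside.
- spatula: Bystander: spatula 240 mm long, lying flat.
- weight: Bystander: steel press weight with a knob, 70 mm diameter, 66 mm high. Origin at the centre of its underside.
- bottle: Bystander: white bottle, 64 mm diameter, 190 mm high. Origin at the centre of its underside.
Mind the look-alikes: they are no part of the job. What is shaped like the rack but blue is not meant. What is shaped like the plate_round but brown is not meant.

How it is judged:
On the way, in this order (a step that is already met when the one before it is completed fails the run):
1. the round-topped plate is drawn up clear of the rack, still upright (z of plate_round in the frame of rack above 0.052 m and angle between plate_round's own z axis and vertical below 0.35 rad), for 0.05 s.
2. the plate stands down in the caddy's slot, let go (horizontal distance between plate_round and caddy_slot below 0.01 m and z of plate_round in the frame of caddy below 0.013 m and angle between plate_round's own z axis and vertical below 0.2 rad and angle between the x axis of plate_round and the x axis of caddy, either way round below 0.2 rad and contact force between the fingers and plate_round below 0.1 N), for 0.1 s.
3. the tip of the tall-capped swab touches the top of the cheese (contact force between swab and cheese above 0.2 N and z of swab_tip in the frame of cheese above 0.053 m and distance between swab_tip and cheese_top below 0.052 m), for 0.04 s.
4. the swab is pushed down into the tube until its cap sits on the rim (horizontal distance between swab_cap and tube_mouth below 0.006 m and z of swab_cap in the frame of caddy between 0.114 and 0.122 m and angle between swab's own z axis and vertical below 0.1 rad), for 0.1 s.
At the end, for the whole second after the job is handed in: Round-topped plate at rest in the caddy slot (within 10 mm of its centre and 5 mm of its floor, tilt under 0.2 rad); tall-capped swab at rest in the tube, cap underside within 4 mm of the rim, 6 mm of the axis, tilt under 0.1 rad; cheese within 30 mm of its start (all of step 4 and horizontal distance between plate_round and caddy_slot below 0.01 m and z of plate_round in the frame of caddy below 0.013 m and angle between plate_round's own z axis and vertical below 0.2 rad and angle between the x axis of plate_round and the x axis of caddy, either way round below 0.2 rad and linear speed of each of plate_round, swab below 0.02 m/s and distance of cheese from where it was at the start of the episode below 0.03 m); the robot touches nothing.
It fails at once if another plate or the short-capped swab is moved by more than 30 mm (distance of any of plate_square, plate_narrow, swab_short from where it was at the start of the episode above 0.03 m).
It fails at once if the mould, spatula, weight or bottle is moved by more than 30 mm (distance of any of mould, spatula, weight, bottle from where it was at the start of the episode above 0.03 m).
It also fails if it takes over 72 s, if anything falls off the work surface, if the arm or the gripper's body presses on something with over 40 N, if the wrist force passes 120 N, or if a joint passes its speed limit or range.

## Working session

There is one attempt and no reset: what is moved stays moved. The work goes in short steps, Python scripts to look and compute and a tool call to move; the robot and the scene stay as the last step left them, time stands still between calls to the robot, and variables do not carry over. Pictures are saved under pics/ and viewed, at most 10 in all, crops included, and the job is handed in when it is done.

Besides the shell and the picture viewer there is one more tool, called as name(argument=value, ...) on one line, values as JSON. apply_moves: Moves the arm, as the interface text tells. Its arguments: {"type":"object","properties":{"commands":{"type":"string"},"grip":{"type":"number"},"grip_force":{"type":"number"}},"required":["commands"]}

```bash
ls; mkdir -p pics
python3 - <<'E'
from cell import ctrl
import cv2, pickle
d={}
for n in("top","side"):
    c=ctrl.capture(n); d[n]=c; cv2.imwrite(f"pics/{n}0.png",cv2.resize(c["img"],(768,576),interpolation=cv2.INTER_CUBIC)); print(n,c["fx"],c["cx"],c["cy"],c["pose"].round(4).tolist())
pickle.dump(d,open("c0.pkl","wb"))
s=ctrl.get_state();print(s)
E
```

```text
pics
top 435.7597602129016 259.53532742173275 190.50682450617848 [[-0.0355, -0.9791, 0.2002, 0.2853], [-0.9993, 0.0334, -0.0138, 0.0294], [0.0068, -0.2006, -0.9797, 1.1521], [0.0, 0.0, 0.0, 1.0]]
side 422.88104668561624 263.89860426822054 195.59924150700175 [[0.9464, -0.1919, 0.2598, 0.188], [-0.323, -0.5655, 0.7589, -0.8402], [0.0013, -0.8021, -0.5972, 0.8081], [0.0, 0.0, 0.0, 1.0]]
{'clock': 0.1, 'joints': array([-1.39579244,  0.38378991,  0.0438154 ,  1.59941006, -0.01790028,
        1.16115745, -0.04988877]), 'joint_vel': array([ 0.00080279, -0.00064541, -0.00052907, -0.00382009, -0.00040532,
       -0.00024492,  0.00098972]), 'joint_efforts': array([ 2.59606619e-03, -4.34725320e+01,  1.02908067e+00, -2.50455111e+01,
        1.07765474e-02,  5.47538046e-03,  1.23109263e-05]), 'tool_pos': array([0.1748925 , 0.62515763, 0.22999191]), 'eef_rot': array([ 1.35924387e-01,  9.90718504e-01, -1.18190070e-03, -1.02731512e-04]), 'contact_force': array([1.14355851, 1.20681627, 0.59967257]), 'wrist_torque': array([ 0.01919741,  0.04035661, -0.01801222]), 'grasp_force': 0.0, 'gripper_width': 0.08579103769147581}
```

View pics/top0.png

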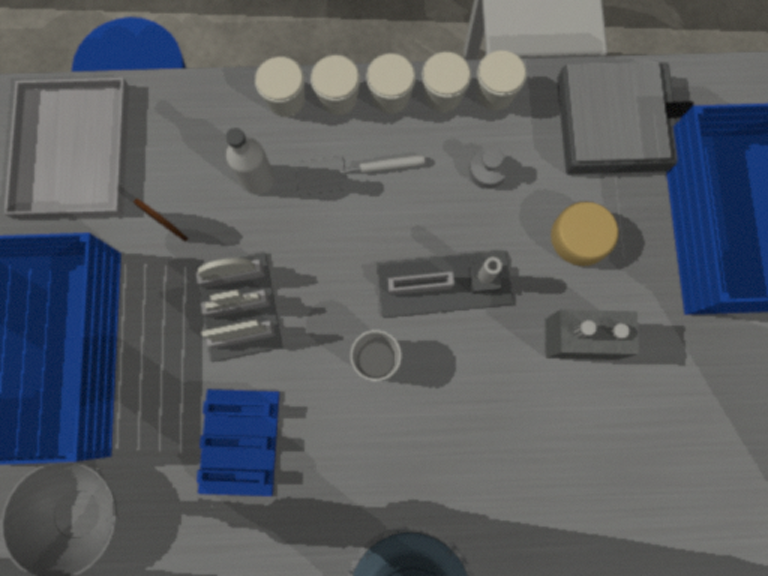

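View pics/side0.png

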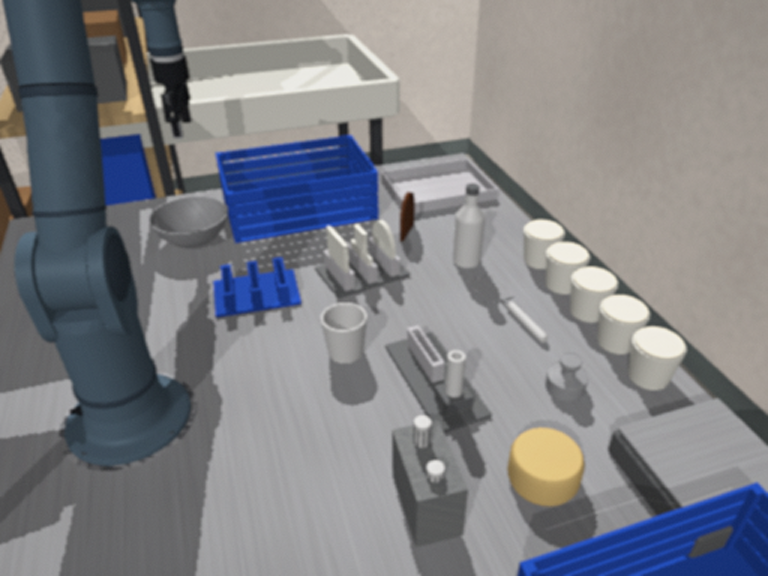

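Top view: the plates in the grey rack are at (230,268), (236,298) and (236,330). The far one at (230,268) looks arched, and the brown plate at (160,220) is a decoy. The blue rack at (240,440) is also a decoy. The caddy is at (445,283), the stand at (592,333) and the cheese at (585,233). In the side view the taller cap is at (423,430), the left one in the top view. I'll confirm with an enlarged composite.

Run:
```python
import cv2,pickle,numpy as np
d=pickle.load(open("c0.pkl","rb"))
def crop(n,x,y,w,h,s):
    im=cv2.resize(d[n]["img"][y:y+h,x:x+w],None,fx=s,fy=s,interpolation=cv2.INTER_CUBIC)
    im=cv2.convertScaleAbs(im,alpha=1.5)
    for k in range(0,w,10): cv2.line(im,(k*s,0),(k*s,5),(0,0,255),1)
    for k in range(0,h,10): cv2.line(im,(0,k*s),(5,k*s),(0,0,255),1)
    return im
a=crop("top",125,162,66,80,6)   #396x480
b=crop("top",248,162,100,52,4) #400x208
c=crop("top",358,200,72,45,5) #360x225
print(a.shape,b.shape,c.shape)
I=np.zeros((600,800,3),np.uint8)
I[:480,:396]=a; I[:208,400:]=b; I[210:435,400:760]=c
I2=np.zeros((600,800,3),np.uint8)
a=crop("side",208,142,70,56,6);b=crop("side",255,215,75,72,5);c=crop("side",255,270,60,95,4)
I2[:336,:420]=a;I2[:360,423:798]=b;I2[:0]=0
I2[340:600,0:240]=c[:260]
e=crop("side",335,280,60,60,4);I2[361:600,300:540]=e[:239]
cv2.imwrite("pics/z1.png",I);cv2.imwrite("pics/z2.png",I2)
```

```text
(480, 396, 3) (208, 400, 3) (225, 360, 3)
```

View pics/z1.png

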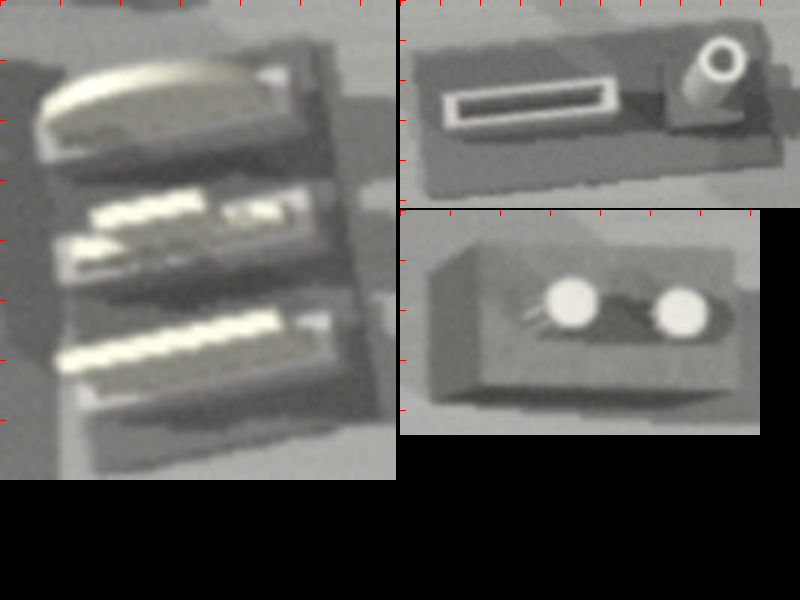

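View pics/z2.png

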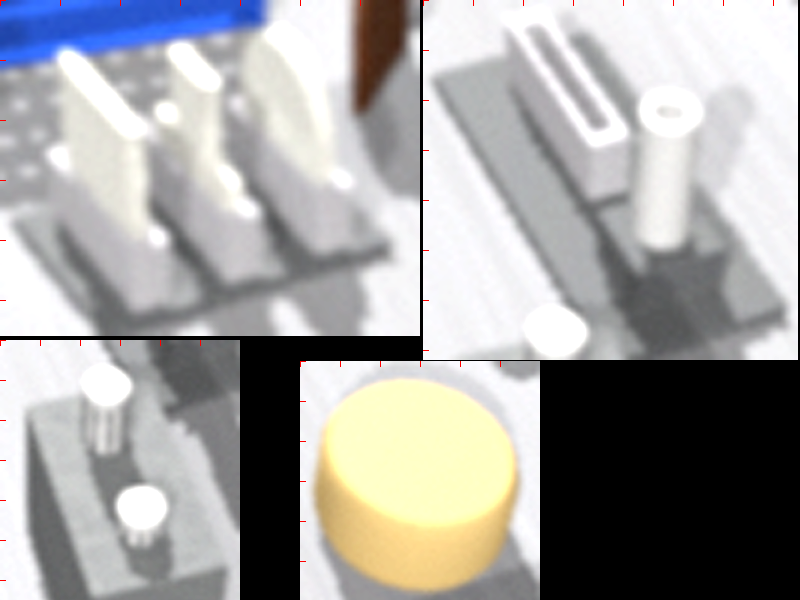

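Confirmed: the arched plate is in the far slot, top-crop (160,90). The tall cap is the left one at (571,303). Next I'll fit the poses from both views.

```bash
cat > geo.py <<'E'
import numpy as np
def proj(c,P):
    T=np.linalg.inv(c["pose"]);q=np.atleast_2d(P)@T[:3,:3].T+T[:3,3]
    return q[:,:2]/q[:,2:]*[c["fx"],c["fy"]]+[c["cx"],c["cy"]]
def ray(c,uv,z):
    d=c["pose"][:3,:3]@[(uv[0]-c["cx"])/c["fx"],(uv[1]-c["cy"])/c["fy"],1];o=c["pose"][:3,3]
    return o+d*(z-o[2])/d[2]
E
cat > fit.py <<'E'
import pickle
from geo import *
from scipy.optimize import least_squares
d=pickle.load(open("c0.pkl","rb"))
V={"rt":("top",125,162,6,0,0),"rs":("side",208,142,6,0,0),"ct":("top",248,162,4,400,0),"cs":("side",255,215,5,423,0),
"st":("top",358,200,5,400,210),"ss":("side",255,270,4,0,340)}
def run(name,pts,x0):
    L=np.array([p[3:] for p in pts])/1000.
    uv=[];
    for v,a,b,*_ in pts:
        n,ox,oy,s,px,py=V[v]; uv.append([(a-px+.5)/s-.5+ox,(b-py+.5)/s-.5+oy])
    uv=np.array(uv)
    def f(q):
        x,y,t=q;R=np.array([[np.cos(t),-np.sin(t),0],[np.sin(t),np.cos(t),0],[0,0,1]])
        W=L@R.T+[x,y,0]
        return np.concatenate([proj(d[V[p[0]][0]],w)[0]-u for p,w,u in zip(pts,W,uv)])
    r=least_squares(f,x0,loss="soft_l1")
    print(name,r.x.round(4)); print(f(r.x).reshape(-1,2).round(1).tolist())
    for k in("top","side"):
        m=[i for i,p in enumerate(pts) if V[p[0]][0]==k]
        g=lambda q:f(q).reshape(-1,2)[m].ravel()
        print("  ",k,least_squares(g,r.x,loss="soft_l1").x.round(4))
run("rack",[("rt",330,43,87.5,-63,8),("rt",379,418,-87.5,-63,8),("rt",95,473,-87.5,63,8),("rt",58,362,-55,45,113),("rt",281,320,-55,-45,113),("rt",91,217,0,22.5,113),("rt",205,200,0,-22.5,113),
("rs",388,253,87.5,-63,8),("rs",12,222,-87.5,63,8),("rs",68,57,-55,45,113),("rs",140,130,-55,-45,113)],[.6,.25,0.1])
run("caddy",[("ct",415,55,50,117.5,8),("ct",762,22,50,-117.5,8),("ct",782,165,-50,-117.5,8),("ct",430,200,-50,117.5,8),("ct",445,95,11,116,48),("ct",614,77,11,4,48),("ct",619,107,-11,4,48),("ct",446,130,-11,116,48),("ct",722,60,0,-55,118),
("cs",432,75,-50,117.5,8),("cs",785,320,50,-117.5,8),("cs",670,110,0,-55,118),("cs",628,130,11,4,48),("cs",590,147,-11,4,48)],[.6,0,.1])
run("stand",[("st",480,245,35,62.5,105),("st",735,250,35,-62.5,105),("st",735,388,-35,-62.5,105),("st",482,390,-35,62.5,105),("st",571,303,0,30,147),("st",681,313,0,-30,123),
("ss",28,408,-35,62.5,105),("ss",225,568,35,-62.5,105),("ss",93,598,-35,-62.5,105),("ss",106,382,0,30,147),("ss",141,506,0,-30,123)],[.5,-.3,0])
print("cheese",ray(d["side"],(335+118.5/4,280+91.5/4),.06),ray(d["top"],(585/1.5,233/1.5),.045))
E
python3 fit.py
```

```text
rack [0.4923 0.2807 0.1469]
[[-1.5, -0.5], [0.0, 0.5], [-0.4, 0.1], [0.0, -0.1], [0.2, 0.2], [0.9, 0.2], [0.4, -0.2], [1.2, -0.5], [0.2, -0.9], [-0.0, -0.3], [-0.8, 1.0]]
   top [0.4924 0.2806 0.1435]
   side [0.4918 0.2798 0.1606]
caddy [ 0.5209 -0.0951  0.0685]
[[3.1, -0.6], [2.4, -0.9], [2.7, -0.6], [3.1, -0.4], [-2.4, 0.3], [-1.8, 0.5], [-2.0, 1.2], [-1.8, -0.2], [-1.5, 0.4], [1.1, 2.4], [2.8, 0.8], [-0.9, -0.2], [-0.5, 0.5], [-0.5, -0.7]]
   top [ 0.5207 -0.0971  0.0675]
   side [ 0.5214 -0.0936  0.0646]
stand [ 0.4124 -0.3203 -0.0609]
[[-0.9, -0.5], [-0.7, -0.2], [0.8, 0.9], [-0.5, -0.9], [0.0, 0.1], [0.1, 0.1], [-0.8, -0.1], [0.7, -0.2], [-0.3, 0.4], [0.1, 0.9], [0.0, 0.3]]
   top [ 0.4122 -0.3207 -0.0522]
   side [ 0.4129 -0.3198 -0.0704]
cheese [ 0.5960213 -0.3368691  0.06     ] [ 0.59459058 -0.33413954  0.045     ]
```

```bash
python3 - <<'E'
s=open("fit.py").read()
import re
i=s.index('run("caddy"');j=s.index('run("stand"')
pre=s[:s.index('run("rack"')]
open("fit2.py","w").write(pre+'''run("caddy",[("ct",445,95,11,116,48),("ct",614,77,11,4,48),("ct",619,107,-11,4,48),("ct",446,130,-11,116,48),("ct",722,60,0,-55,118),
("cs",670,110,0,-55,118),("cs",628,130,11,4,48),("cs",590,147,-11,4,48)],[.52,-.1,.1])
''')
E
python3 fit2.py
python3 - <<'E'
import numpy as np
from scipy.spatial.transform import Rotation as R
q=[0.1359,0.9907,-0.0012,-0.0001];print(R.from_quat(q).as_matrix().round(3))
E
```

```text
caddy [ 0.5218 -0.0992  0.0753]
[[-0.9, 0.2], [-0.3, 0.1], [-0.5, 0.9], [-0.2, -0.2], [0.1, -0.2], [0.2, 0.7], [0.4, 1.4], [0.4, 0.3]]
   top [ 0.5222 -0.1     0.077 ]
   side [ 0.5218 -0.0962  0.0897]
[[-0.963  0.269 -0.001]
 [ 0.269  0.963 -0.002]
 [-0.    -0.002 -1.   ]]
```

apply_moves(commands="-0.034 -0.017 0 0 0 0;-0.034 -0.017 0 0 0 0;-0.034 -0.017 0 0 0 0;-0.034 -0.017 0 0 0 0;-0.034 -0.017 0 0 0 0;-0.034 -0.017 0 0 0 0;-0.034 -0.017 0 0 0 0;-0.034 -0.017 0 0 0 0;-0.034 -0.017 0 0 0 0;-0.034 -0.017 0 0 0 0;-0.034 -0.017 0 0 0 0;-0.034 -0.017 0 0 0 0", grip=0.35)

```text
clock: 1.1
tool_pos: [0.5138, 0.3179, 0.2308]
eef_rot: [0.136, 0.991, -0.0, -0.0]
contact_force: [0.5, -0.0, 0.1]
gripper_width: 0.0301
grasp_force: 0.0
```

apply_moves(commands="0 0 0 0 0 0.115;0 0 0 0 0 0.115;0 0 0 0 0 0.115;0 0 0 0 0 0.115;0 0 0 0 0 0.115;0 0 0 0 0 0.115;0 0 0 0 0 0.115;0 0 0 0 0 0.115;0 0 0 0 0 0.115;0 0 0 0 0 0.115")

```text
clock: 1.93
tool_pos: [0.5126, 0.3194, 0.2306]
eef_rot: [0.655, 0.756, -0.001, -0.0]
contact_force: [-0.6, 0.6, 1.2]
gripper_width: 0.03
grasp_force: 0.0
```

```bash
cat > go.py <<'E'
import sys,numpy as np
from cell import ctrl
from scipy.spatial.transform import Rotation as R
def go(x,y,z,yaw):
    "tool delta to TCP x,y,z with tool y axis at world angle yaw (mod pi), pointing down"
    s=ctrl.get_state();r=R.from_quat(s["eef_rot"]);M=r.as_matrix()
    best=None
    for a in(yaw,yaw+np.pi):
        Y=np.array([np.cos(a),np.sin(a),0]);Z=np.array([0,0,-1.]);T=np.c_[np.cross(Y,Z),Y,Z]
        v=(r.inv()*R.from_matrix(T)).as_rotvec()
        if best is None or np.linalg.norm(v)<np.linalg.norm(best):best=v
    print("t",round(s["clock"],2),"tcp",s["tool_pos"].round(4),"F",s["contact_force"].round(1),"w",round(s["gripper_width"],4),"g",round(s["grasp_force"],1),"j7",s["joints"][6].round(2))
    print("tool shift",(M.T@(np.array([x,y,z])-s["tool_pos"])).round(4),"turn",best.round(4))
if __name__=="__main__": go(*map(float,sys.argv[1:]))
E
python3 go.py .5467 .2888 .22 .147
```

```text
t 1.93 tcp [0.5126 0.3194 0.2306] F [-0.6  0.6  1.2] w 0.03 g 0.0 j7 -0.36
tool shift [-0.0351  0.0295  0.0106] turn [-0.0012  0.0007 -0.0046]
```

apply_moves(commands="-0.0175 0.015 0 0 0 0;-0.0175 0.0145 0 0 0 0;0 0 0.03 0 0 0;0 0 0.03 0 0 0;0 0 0 0 0 0")

```text
clock: 2.35
tool_pos: [0.5428, 0.2866, 0.1646]
eef_rot: [0.653, 0.757, -0.006, -0.002]
contact_force: [-1.7, 0.2, -1.1]
gripper_width: 0.03
grasp_force: 0.0
```

```bash
python3 go.py .5467 .2888 .07 .147
python3 - <<'E'
from cell import ctrl
import cv2,pickle,numpy as np
from geo import *
c=ctrl.capture("wrist");pickle.dump(c,open("w1.pkl","wb"))
im=cv2.resize(c["img"],(768,576))
# overlay predicted plate top outline
a=.147;R=np.array([[np.cos(a),-np.sin(a)],[np.sin(a),np.cos(a)]])
th=np.linspace(0,np.pi,25)
for sx in(-.0045,.0045):
    P=np.array([[*(R@[.055+sx,.045*np.cos(t)]+[.4923,.2807]),.068+.045*np.sin(t)] for t in th])
    cv2.polylines(im,[(proj(c,P)*1.5).astype(int)],False,(0,0,255),1)
cv2.imwrite("pics/w1.png",im)
E
```

```text
t 2.35 tcp [0.5428 0.2866 0.1646] F [-1.7  0.2 -1.1] w 0.03 g 0.0 j7 -0.24
tool shift [0.0022 0.0053 0.0945] turn [-0.0119  0.0055  0.0001]
```

View pics/w1.png

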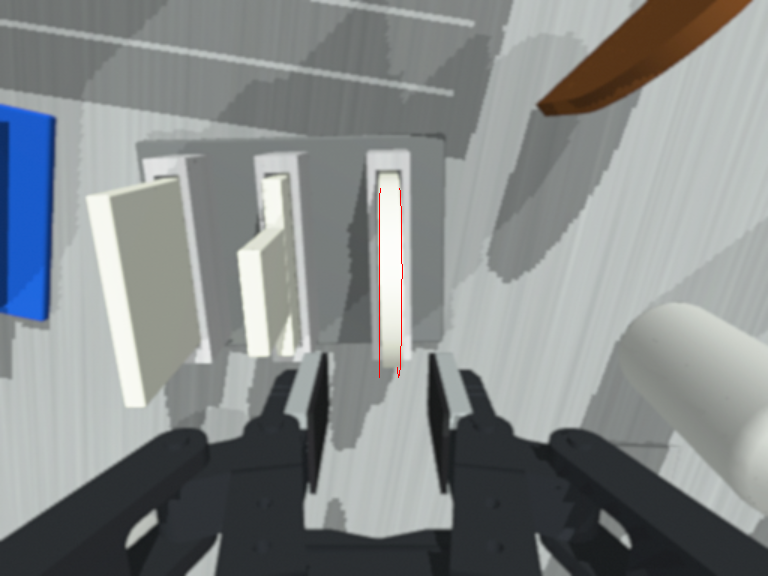

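Wrist view: the round plate is at (390,270) between the fingers, and the prediction is laterally exact. Lengthwise it looks a few mm off (ends at rows 172 and 368 against 187 and 377), so I'll fit it.

Run:
```python
import pickle
from geo import *
from scipy.optimize import least_squares
c=pickle.load(open("w1.pkl","rb"))
pts=[(88,196,-59.5,45,113),(127,406,-59.5,-45,113),(239,253,-4.5,22.5,113),(250,357,-4.5,-22.5,113),(445,135,87.5,63,8),(137,143,-87.5,63,8),(367,152,44.5,51,48),(411,151,65.5,51,48)]
L=np.array([p[2:] for p in pts])/1e3;uv=np.array([p[:2] for p in pts])/1.5
def W(q,L):
    x,y,t=q;R=np.array([[np.cos(t),-np.sin(t),0],[np.sin(t),np.cos(t),0],[0,0,1]]);return L@R.T+[x,y,0]
f=lambda q:(proj(c,W(q,L))-uv).ravel()
r=least_squares(f,[.49,.28,.147],loss="soft_l1",f_scale=.5);print(r.x.round(4),(f(r.x).reshape(-1,2)*1.5).round(1).tolist())
# plate y: silhouette extreme rows
th=np.linspace(0,np.pi,61)
A=np.array([[.055,.045*np.cos(t),.068+.045*np.sin(t)] for t in th])
g=lambda q:(lambda v:np.array([v[:,1].min()*1.5-172,v[:,1].max()*1.5-368]))(proj(c,W(r.x,A+[0,q[0],0])))
s=least_squares(g,[0.]);print("plate dy",s.x,s.fun)
print("plate",W(r.x,np.array([[.055,s.x[0],.008]])))
```

```text
[0.493  0.2847 0.1761] [[-0.9, -0.0], [0.4, 2.1], [-0.2, -2.4], [0.4, 0.1], [1.5, -2.7], [-2.7, -1.6], [0.7, 9.1], [-0.3, 8.9]]
plate dy [0.00085932] [ 2.73079384 -3.11757197]
plate [[0.54699077 0.29520239 0.008     ]]
```

```bash
python3 go.py .5465 .291 .07 .16
```

```text
t 2.4 tcp [0.544  0.2877 0.1672] F [-0.8  0.1 -0.5] w 0.0295 g 0.0 j7 -0.24
tool shift [0.0032 0.0038 0.0971] turn [-0.0089  0.0039 -0.0121]
```

apply_moves(commands="0.003 0.003 0 -0.004 0.002 -0.012;0 0 0 0 0 0;0 0 0 0 0 0;0 0 0 0 0 0")

```text
clock: 2.73
tool_pos: [0.5509, 0.2937, 0.1732]
eef_rot: [0.648, 0.762, 0.004, 0.001]
contact_force: [-0.5, 0.9, 0.2]
gripper_width: 0.0301
grasp_force: 0.0
```

```bash
python3 go.py .5465 .291 .07 .16
```

```text
t 2.73 tcp [0.5509 0.2937 0.1732] F [-0.5  0.9  0.2] w 0.0301 g 0.0 j7 -0.23
tool shift [-0.0024 -0.0055  0.1032] turn [ 0.007  -0.0035  0.0007]
```

apply_moves(commands="-0.002 -0.005 0 0.005 -0.003 0;0 0 0 0 0 0;0 0 0 0 0 0;0 0 0 0 0 0")

```text
clock: 3.07
tool_pos: [0.5453, 0.29, 0.1715]
eef_rot: [0.648, 0.761, -0.001, 0.0]
contact_force: [-0.1, -0.1, 0.1]
gripper_width: 0.03
grasp_force: 0.0
```

```bash
python3 go.py .5465 .291 .07 .16;  python3 - <<'E'
from cell import ctrl
import cv2,pickle,numpy as np
from geo import *
c=ctrl.capture("wrist");pickle.dump(c,open("w2.pkl","wb"))
im=cv2.resize(c["img"],(768,576))
for a,o,col in((.147,(.4923,.2807),(0,0,255)),(.17,(.493,.2847),(0,200,0))):
  R=np.array([[np.cos(a),-np.sin(a)],[np.sin(a),np.cos(a)]])
  th=np.linspace(0,np.pi,25)
  P=np.array([[*(R@[.055,.045*np.cos(t)]+o),.068+.045*np.sin(t)] for t in th])
  cv2.polylines(im,[(proj(c,P)*1.5).astype(int)],False,col,1)
  for x in(-.0595,-.0505):
    P=np.array([[*(R@[x,y]+o),.113] for y in(-.045,.045)])
    cv2.polylines(im,[(proj(c,P)*1.5).astype(int)],False,col,1)
  P=np.array([[*(R@[x,y]+o),.008] for x,y in((-.0875,.063),(.0875,.063),(.0875,-.063))])
  cv2.polylines(im,[(proj(c,P)*1.5).astype(int)],False,col,1)
cv2.imwrite("pics/w2.png",im)
E
```

```text
t 3.07 tcp [0.5453 0.29   0.1715] F [-0.1 -0.1  0.1] w 0.03 g 0.0 j7 -0.24
tool shift [0.0009 0.0015 0.1015] turn [-0.0008  0.0008  0.    ]
```

View pics/w2.png

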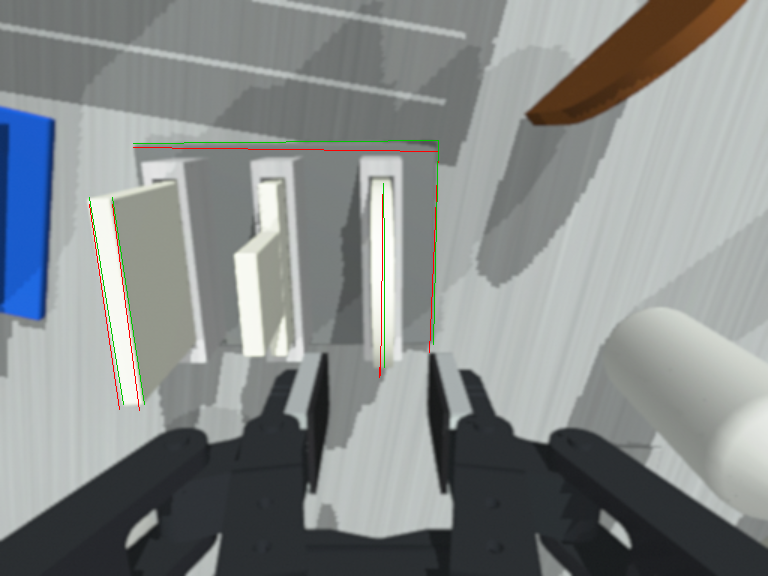

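Wrist view: the green (refit) outline matches the plate, which is at (382,275) centred between the fingers. Descending and gripping.

apply_moves(commands="0.003 0.0015 0.005 0 0 0;0 0 0.02 0 0 0;0 0 0.025 0 0 0;0 0 0.025 0 0 0;0 0 0.02 0 0 0;0 0 0.0065 0 0 0;0 0 0 0 0 0;0 0 0 0 0 0;0 0 0 0 0 0;0 0 0 0 0 0")

```text
clock: 3.95
tool_pos: [0.5478, 0.2938, 0.0716]
eef_rot: [0.648, 0.761, 0.001, 0.001]
contact_force: [0.1, 0.1, 0.2]
gripper_width: 0.03
grasp_force: 0.0
```

```bash
python3 go.py .5468 .293 .07 .16
```

```text
t 3.95 tcp [0.5478 0.2938 0.0716] F [0.1 0.1 0.2] w 0.03 g 0.0 j7 -0.19
tool shift [-0.0006 -0.0011  0.0016] turn [ 0.0023 -0.0004 -0.0001]
```

apply_moves(commands="0 0 0 0.002 0 0;0 0 0 0 0 0;0 0 0 0 0 0;0 0 0 0 0 0;0 0 0 0 0 0;0 0 0 0 0 0;0 0 0 0 0 0;0 0 0 0 0 0;0 0 0 0 0 0;0 0 0 0 0 0", grip=0, grip_force=40)

```text
clock: 4.78
tool_pos: [0.5472, 0.2936, 0.0711]
eef_rot: [0.648, 0.761, -0.0, -0.0]
contact_force: [-1.1, -0.2, 6.0]
gripper_width: 0.0086
grasp_force: 39.9
```

```bash
python3 go.py .5468 .293 .17 .16
```

```text
t 4.78 tcp [0.5472 0.2936 0.0711] F [-1.1 -0.2  6. ] w 0.0086 g 39.9 j7 -0.19
tool shift [-0.0005 -0.0006 -0.0989] turn [-0.001  -0.      0.0001]
```

apply_moves(commands="0 0 -0.01 0 0 0;0 0 -0.015 0 0 0;0 0 -0.02 0 0 0;0 0 -0.02 0 0 0;0 0 -0.02 0 0 0;0 0 -0.02 0 0 0;0 0 -0.02 0 0 0;0 0 -0.015 0 0 0;0 0 -0.01 0 0 0;0 0 -0.005 0 0 0;0 0 0 0 0 0")

```text
clock: 5.7
tool_pos: [0.5469, 0.2934, 0.2257]
eef_rot: [0.648, 0.761, -0.001, -0.0]
contact_force: [-0.3, 1.2, -1.2]
gripper_width: 0.0089
grasp_force: 39.3
```

```bash
python3 - <<'E'
import numpy as np
a=.0753
for q in((.5218,-.0992,.0753),(.522,-.098,.08)):
  x,y,a=q;print("slot",x-.06*np.sin(a),y+.06*np.cos(a),"tube",x+.055*np.sin(a),y-.055*np.cos(a))
E
python3 go.py .5173 -.038 .226 .0753
```

```text
slot 0.5172862683674889 -0.03937002234038802 tube 0.5259375873298019 -0.15404414618797765
slot 0.5172051183618497 -0.03819189762184284 tube 0.5263953081683045 -0.15282409384664408
t 5.7 tcp [0.5469 0.2934 0.2257] F [-0.3  1.2 -1.2] w 0.0089 g 39.3 j7 -0.26
tool shift [-3.225e-01 -8.210e-02 -1.000e-04] turn [-0.0018  0.0004  0.0847]
```

apply_moves(commands="-0.01 -0.003 0 0 0 0;-0.025 -0.006 0 0 0 0;-0.034 -0.009 0 0 0 0;-0.034 -0.009 0 0 0 0;-0.034 -0.009 0 0 0 0;-0.034 -0.009 0 0 0 0;-0.034 -0.009 0 0 0 0;-0.034 -0.009 0 0 0 0;-0.034 -0.009 0 0 0 0;-0.03 -0.006 0 0 0 0;-0.015 -0.003 0 0 0 0;-0.004 -0.001 0 0 0 0")

```text
clock: 6.7
tool_pos: [0.5147, -0.0434, 0.2241]
eef_rot: [0.651, 0.759, -0.003, -0.001]
contact_force: [0.3, -1.2, -0.7]
gripper_width: 0.0088
grasp_force: 39.3
```

apply_moves(commands="0 0 0.01 0 0 0.042;0 0 0.02 0 0 0.042;0 0 0.02 0 0 0;0 0 0.02 0 0 0;0 0 0.01 0 0 0;0 0 0 0 0 0;0 0 0 0 0 0;0 0 0 0 0 0")

```text
clock: 7.37
tool_pos: [0.5176, -0.0375, 0.1461]
eef_rot: [0.68, 0.734, -0.001, -0.0]
contact_force: [-0.5, 0.1, -0.4]
gripper_width: 0.0082
grasp_force: 39.2
```

```bash
python3 go.py .5173 -.039 .145 .0753;python3 - <<'E'
from cell import ctrl
import cv2,pickle,numpy as np
d={n:ctrl.capture(n) for n in("top","side","wrist")}
pickle.dump(d,open("c3.pkl","wb"))
I=np.zeros((600,800,3),np.uint8)
I[:300,:400]=cv2.resize(d["wrist"]["img"],(400,300))
def crop(n,x,y,w,h,s): return cv2.resize(d[n]["img"][y:y+h,x:x+w],None,fx=s,fy=s,interpolation=cv2.INTER_CUBIC)
I[:300,400:]=crop("top",240,140,100,75,4)
I[300:600,400:]=crop("side",250,180,80,60,5)
I[300:600,:400]=crop("wrist",150,40,200,150,2)
cv2.imwrite("pics/z3.png",I)
E
```

```text
t 7.37 tcp [ 0.5176 -0.0375  0.1461] F [-0.5  0.1 -0.4] w 0.0082 g 39.2 j7 0.25
tool shift [-0.0015 -0.0004  0.0011] turn [-0.0016  0.0013  0.0013]
```

View pics/z3.png

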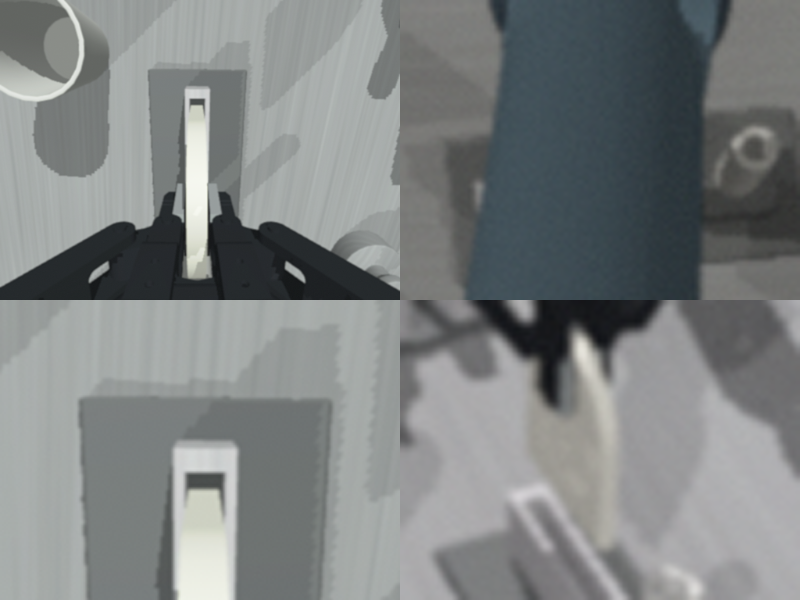

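Wrist view: the plate is centred over the slot laterally. The slot's far inner end is at crop (206,473) and the plate's far end at (206,488). I'll compute the offsets.

Run:
```python
import pickle
from geo import *
from cell import ctrl
d=pickle.load(open("c3.pkl","rb"));c=d["wrist"]
s=ctrl.get_state();t=s["tool_pos"]
f=lambda x,y:(150+(x+.5)/2-.5,40+(y-300+.5)/2-.5)
a=.0753;R=np.array([[np.cos(a),-np.sin(a)],[np.sin(a),np.cos(a)]])
loc=lambda p:(R.T@(p[:2]-np.array([.5173,-.039])))*1e3   # slot frame, mm
for n,p,z in(("outer L",(172,442),.048),("outer R",(239,442),.048),("inner L",(186,473),.048),("inner R",(226,473),.048),("base L",(80,398),.008),("base R",(332,400),.008),
 ("plate end .083",(205,488),.083),("plate end .143",(205,488),.143),("plate side L",(174,590),.1)):
    print(n,loc(ray(c,f(*p),z)).round(1))
print("tcp",loc(t).round(1))
P=np.array([[*t[:2],.083],[*t[:2],.143]]);P[:,:2]+=R@[0,.045]
print(proj(c,P).round(1),f(205,488))
# slot inner half profile px at the far end for the same row: plate side edges
```

```text
outer L [-10.6  58.3]
outer R [12.4 58.3]
inner L [-5.9 47.8]
inner R [ 8.  47.8]
base L [-48.3  72.5]
base R [50.7 71.9]
plate end .083 [ 0.7 47.2]
plate end .143 [ 0.5 55. ]
plate side L [-8.2 20.3]
tcp [0.7 1.3]
[[252.4 135.3]
 [252.7 154.1]] (252.25, 133.75)
```

apply_moves(commands="-0.001 0.0003 0.005 0 0 0;0 0 0.015 0 0 0;0 0 0.012 0 0 0;0 0 0.008 0 0 0;0 0 0.008 0 0 0;0 0 0.004 0 0 0;0 0 0 0 0 0;0 0 0 0 0 0")

```text
clock: 8.18
tool_pos: [0.517, -0.039, 0.0932]
eef_rot: [0.68, 0.733, -0.002, -0.001]
contact_force: [-0.7, -0.6, -1.3]
gripper_width: 0.0085
grasp_force: 39.3
```

```bash
python3 go.py .5180 -.0381 .0713 .0753
```

```text
t 8.18 tcp [ 0.517  -0.039   0.0932] F [-0.7 -0.6 -1.3] w 0.0085 g 39.3 j7 0.31
tool shift [0.0008 0.0012 0.0219] turn [-0.0034  0.0015  0.0006]
```

apply_moves(commands="0.0002 0.0005 0.005 -0.002 0 0;0 0 0.005 0 0 0;0 0 0.005 0 0 0;0 0 0.004 0 0 0;0 0 0.0025 0 0 0;0 0 0 0 0 0;0 0 0 0 0 0;0 0 0 0 0 0")

```text
clock: 8.85
tool_pos: [0.5175, -0.0386, 0.0718]
eef_rot: [0.68, 0.733, -0.001, 0.0]
contact_force: [-0.1, -0.1, -1.3]
gripper_width: 0.0083
grasp_force: 39.3
```

```bash
python3 go.py .5180 -.0381 .0711 .0753
```

```text
t 8.85 tcp [ 0.5175 -0.0386  0.0718] F [-0.1 -0.1 -1.3] w 0.0083 g 39.3 j7 0.34
tool shift [0.0005 0.0005 0.0007] turn [-0.001   0.0013  0.0007]
```

Essentially at the floor, so I'm releasing to a modest opening and then retreating.

apply_moves(commands="0 0 0.0005 0 0 0;0 0 0 0 0 0;0 0 0 0 0 0;0 0 0 0 0 0;0 0 0 0 0 0;0 0 0 0 0 0", grip=0.35)

```text
clock: 9.35
tool_pos: [0.5176, -0.0386, 0.0714]
eef_rot: [0.68, 0.733, -0.001, 0.0]
contact_force: [-0.6, -0.4, -0.3]
gripper_width: 0.0295
grasp_force: 0.0
```

apply_moves(commands="0 0 -0.01 0 0 0;0 0 -0.02 0 0 0;0 0 -0.03 0 0 0;0 0 -0.04 0 0 0;0 0 -0.04 0 0 0;0 0 -0.03 0 0 0;0 0 -0.01 0 0 0;0 0 0 0 0 0;0 0 0 0 0 0;0 0 0 0 0 0")

```text
clock: 10.18
tool_pos: [0.5161, -0.0382, 0.2496]
eef_rot: [0.68, 0.734, -0.002, -0.001]
contact_force: [-1.0, -1.1, -0.1]
gripper_width: 0.0302
grasp_force: 0.0
```

```bash
python3 go.py .4142 -.2903 .25 0;python3 - <<'E'
from cell import ctrl
import cv2,pickle,numpy as np
d={n:ctrl.capture(n) for n in("side","wrist")}
pickle.dump(d,open("c4.pkl","wb"))
I=np.zeros((600,800,3),np.uint8)
I[:300,:400]=cv2.resize(d["wrist"]["img"],(400,300))
def crop(n,x,y,w,h,s): return cv2.resize(d[n]["img"][y:y+h,x:x+w],None,fx=s,fy=s,interpolation=cv2.INTER_CUBIC)
I[300:600,400:]=crop("side",250,180,80,60,5)
I[300:600,:400]=crop("side",190,130,200,150,2)
cv2.imwrite("pics/z4.png",I)
E
```

```text
t 10.18 tcp [ 0.5161 -0.0382  0.2496] F [-1.  -1.1 -0.1] w 0.0302 g 0.0 j7 0.15
tool shift [-0.2436 -0.1208  0.0004] turn [-0.0043  0.0014  0.0762]
```

View pics/z4.png

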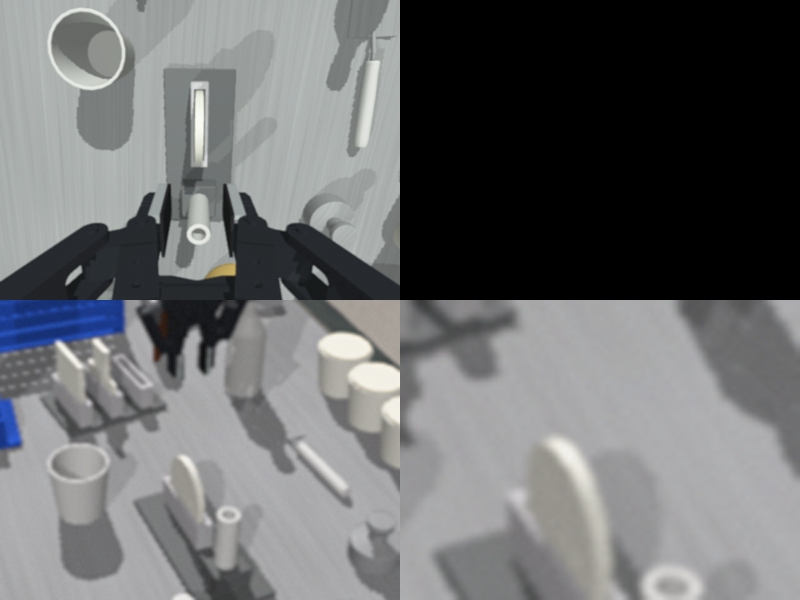

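The plate stands in the caddy slot (crop (195,485)) and the rack slot is empty. Now over to the tall-capped swab.

apply_moves(commands="-0.008 -0.004 0 0 0 0;-0.018 -0.009 0 0 0 0;-0.025 -0.012 0 0 0 0;-0.025 -0.012 0 0 0 0.02;-0.025 -0.013 0 0 0 0.02;-0.025 -0.013 0 0 0 0.02;-0.025 -0.014 0 0 0 0.016;-0.025 -0.015 0 0 0 0;-0.025 -0.015 0 0 0 0;-0.023 -0.013 0 0 0 0;-0.015 -0.007 0 0 0 0;-0.005 -0.002 0 0 0 0", grip=0.6)

```text
clock: 11.28
tool_pos: [0.3938, -0.2899, 0.2511]
eef_rot: [0.71, 0.705, -0.002, -0.0]
contact_force: [-0.5, 0.2, -0.0]
gripper_width: 0.0509
grasp_force: 0.0
```

apply_moves(commands="0 0 0 0 0 0;0 0 0 0 0 0;0 0 0 0 0 0;0 0 0 0 0 0")

```text
clock: 11.62
tool_pos: [0.3981, -0.2848, 0.2515]
eef_rot: [0.706, 0.708, -0.001, -0.0]
contact_force: [-0.1, -0.1, -0.7]
gripper_width: 0.0514
grasp_force: 0.0
```

```bash
python3 go.py .4142 -.2903 .25 0;python3 - <<'E'
from cell import ctrl
import cv2,pickle,numpy as np
from geo import *
c4=pickle.load(open("c4.pkl","rb"))["wrist"]
print("tube c4",ray(c4,(254.7,298.3),.118))
c=ctrl.capture("wrist");pickle.dump(c,open("w5.pkl","wb"))
print("pred cap px",proj(c,[[.4142,-.2903,.147],[.4105,-.3502,.123]]))
cv2.imwrite("pics/w5.png",cv2.resize(c["img"],(768,576)))
g=cv2.cvtColor(c["img"],cv2.COLOR_BGR2GRAY)
n,l,st,ce=cv2.connectedComponentsWithStats((g>205).astype(np.uint8))
for i in range(1,n):
    if st[i,4]>60: print(st[i],ce[i].round(1))
E
```

```text
t 11.62 tcp [ 0.3981 -0.2848  0.2515] F [-0.1 -0.1 -0.7] w 0.0514 g 0.0 j7 0.59
tool shift [-0.0056  0.016   0.0014] turn [-0.0014  0.001   0.0033]
tube c4 [ 0.52631594 -0.1512115   0.118     ]
pred cap px [[273.64525175 195.22298432]
 [266.2110811  252.47118931]]
[412   0  33  22 267] [425.   13.1]
[412 164  53  21 183] [438.1 169.4]
[260 180  29  29 653] [273.9 194.2]
[255 240  25  24 465] [266.7 251.5]
```

View pics/w5.png

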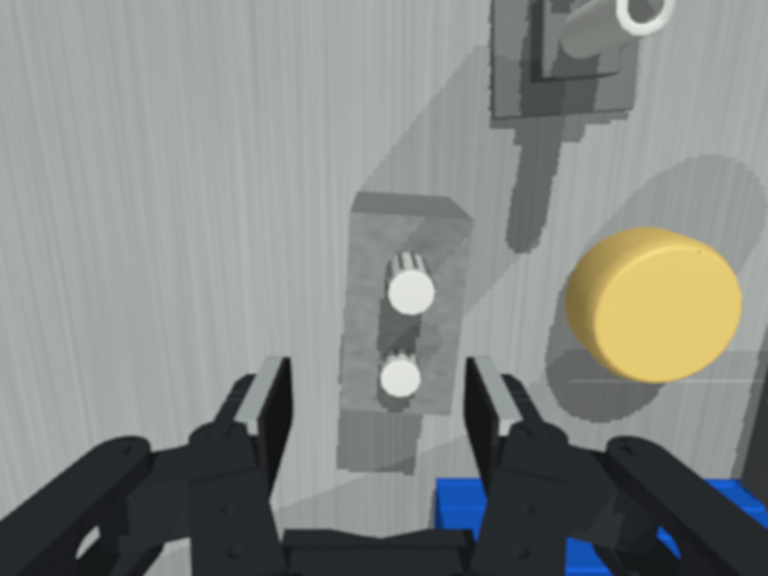

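Wrist view: the tall cap is at (411,291), the short one at (400,377) and the cheese at (668,308). The prediction agrees within 1 px.

apply_moves(commands="-0.0025 0.008 0 0 0 0;-0.002 0.008 0.01 0 0 0;0 0 0.02 0 0 0;0 0 0.03 0 0 0;0 0 0.02 0 0 0;0 0 0.01 0 0 0;0 0 0 0 0 0;0 0 0 0 0 0;0 0 0 0 0 0")

```text
clock: 12.42
tool_pos: [0.4143, -0.2915, 0.163]
eef_rot: [0.707, 0.707, -0.0, 0.001]
contact_force: [-0.3, -0.4, 0.9]
gripper_width: 0.0511
grasp_force: 0.0
```

```bash
python3 go.py .4142 -.2895 .115 0
```

```text
t 12.42 tcp [ 0.4143 -0.2915  0.163 ] F [-0.3 -0.4  0.9] w 0.0511 g 0.0 j7 0.76
tool shift [ 0.0021 -0.0002  0.048 ] turn [0.0014 0.0024 0.0005]
```

apply_moves(commands="0.0015 0 0.005 0 0.002 0;0 0 0.012 0 0 0;0 0 0.014 0 0 0;0 0 0.011 0 0 0;0 0 0.005 0 0 0;0 0 0.001 0 0 0;0 0 0 0 0 0;0 0 0 0 0 0;0 0 0 0 0 0")

```text
clock: 13.17
tool_pos: [0.4136, -0.2899, 0.1143]
eef_rot: [0.707, 0.707, 0.0, 0.0]
contact_force: [-0.2, -0.9, -0.3]
gripper_width: 0.051
grasp_force: 0.0
```

```bash
python3 go.py .4142 -.2895 .115 0
```

```text
t 13.17 tcp [ 0.4136 -0.2899  0.1143] F [-0.2 -0.9 -0.3] w 0.051 g 0.0 j7 0.83
tool shift [ 0.0004  0.0006 -0.0007] turn [ 0.0004 -0.0001 -0.0001]
```

apply_moves(commands="0 0.0005 0 0 0 0;0 0 0 0 0 0;0 0 0 0 0 0;0 0 0 0 0 0;0 0 0 0 0 0;0 0 0 0 0 0;0 0 0 0 0 0;0 0 0 0 0 0;0 0 0 0 0 0;0 0 0 0 0 0;0 0 0 0 0 0;0 0 0 0 0 0", grip=0, grip_force=60)

```text
clock: 14.17
tool_pos: [0.4142, -0.2896, 0.1143]
eef_rot: [0.707, 0.707, 0.0, -0.0]
contact_force: [-1.0, 1.0, 4.7]
gripper_width: 0.023
grasp_force: 58.6
```

apply_moves(commands="0 0 -0.005 0 0 0;0 0 -0.012 0 0 0;0 0 -0.02 0 0 0;0 0 -0.02 0 0 0;0 0 -0.02 0 0 0;0 0 -0.02 0 0 0;0 0 -0.02 0 0 0;0 0 -0.012 0 0 0;0 0 -0.005 0 0 0;0 0 0 0 0 0;0 0 0 0 0 0")

```text
clock: 15.08
tool_pos: [0.4134, -0.2891, 0.2472]
eef_rot: [0.707, 0.707, -0.0, -0.001]
contact_force: [-0.2, 0.8, 0.3]
gripper_width: 0.0224
grasp_force: 58.8
```

```bash
python3 go.py .5955 -.3355 .25 0
python3 - <<'E'
from cell import ctrl
import pickle
from geo import *
c=pickle.load(open("w5.pkl","rb"));print(ray(c,(668/1.5,308/1.5),.06))
E
```

```text
t 15.08 tcp [ 0.4134 -0.2891  0.2472] F [-0.2  0.8  0.3] w 0.0224 g 58.8 j7 0.63
tool shift [-0.0465  0.1821 -0.0032] turn [-0.0015 -0.0013  0.0003]
[ 0.59684165 -0.32798685  0.06      ]
```

apply_moves(commands="-0.002 0.008 0 0 0 0;-0.004 0.018 0 0 0 0;-0.006 0.025 0 0 0 0;-0.007 0.027 0 0 0 0;-0.007 0.027 0 0 0 0;-0.006 0.025 0 0 0 0;-0.005 0.022 0 0 0 0;-0.004 0.016 0 0 0 0;-0.002 0.009 0 0 0 0;-0.001 0.005 0 0 0 0;0 0 0 0 0 0;0 0 0 0 0 0")

```text
clock: 16.08
tool_pos: [0.5945, -0.3336, 0.2468]
eef_rot: [0.707, 0.707, -0.001, -0.001]
contact_force: [-0.3, -0.4, -0.5]
gripper_width: 0.0227
grasp_force: 58.8
```

apply_moves(commands="0 0 0.012 0 0 0;0 0 0.02 0 0 0;0 0 0.02 0 0 0;0 0 0.015 0 0 0;0 0 0.007 0 0 0;0 0 0 0 0 0;0 0 0 0 0 0;0 0 0 0 0 0")

```text
clock: 16.75
tool_pos: [0.5962, -0.3342, 0.1748]
eef_rot: [0.707, 0.707, 0.0, 0.001]
contact_force: [-0.3, -0.2, -1.4]
gripper_width: 0.0225
grasp_force: 58.8
```

```bash
python3 go.py .5955 -.3345 .1593 0
```

```text
t 16.75 tcp [ 0.5962 -0.3342  0.1748] F [-0.3 -0.2 -1.4] w 0.0225 g 58.8 j7 0.79
tool shift [-0.0003 -0.0007  0.0155] turn [ 0.0011  0.0005 -0.0002]
```

apply_moves(commands="0 0 0.004 0 0 0;0 0 0.005 0 0 0;0 0 0.003 0 0 0;0 0 0.002 0 0 0;0 0 0.0015 0 0 0;0 0 0.001 0 0 0;0 0 0 0 0 0;0 0 0 0 0 0;0 0 0 0 0 0")

```text
clock: 17.5
tool_pos: [0.5958, -0.3338, 0.1588]
eef_rot: [0.707, 0.707, 0.0, -0.0]
contact_force: [-2.2, 2.0, 6.0]
gripper_width: 0.0224
grasp_force: 59.9
```

apply_moves(commands="0 0 0 0 0 0;0 0 -0.005 0 0 0;0 0 -0.015 0 0 0;0 0 -0.025 0 0 0;0 0 -0.025 0 0 0;0 0 -0.02 0 0 0;0 0 -0.01 0 0 0;0 0 -0.005 0 0 0;0 0 0 0 0 0")

```text
clock: 18.25
tool_pos: [0.5963, -0.3339, 0.2635]
eef_rot: [0.707, 0.707, 0.0, 0.001]
contact_force: [0.0, -0.2, -1.4]
gripper_width: 0.0221
grasp_force: 58.9
```

```bash
python3 go.py .5263 -.1525 .26 0.0
```

```text
t 18.25 tcp [ 0.5963 -0.3339  0.2635] F [ 0.  -0.2 -1.4] w 0.0221 g 58.9 j7 0.75
tool shift [ 0.1814 -0.07    0.0034] turn [0.0013 0.0002 0.0001]
```

apply_moves(commands="0.008 -0.003 0 0 0 0;0.016 -0.006 0 0 0 0;0.025 -0.01 0 0 0 0;0.027 -0.011 0 0 0 0;0.027 -0.011 0 0 0 0;0.025 -0.01 0 0 0 0;0.022 -0.008 0 0 0 0;0.016 -0.006 0 0 0 0;0.009 -0.003 0 0 0 0;0.005 -0.002 0 0 0 0;0 0 0 0 0 0;0 0 0 0 0 0")

```text
clock: 19.25
tool_pos: [0.5256, -0.1541, 0.262]
eef_rot: [0.707, 0.707, -0.0, -0.0]
contact_force: [0.9, 0.6, 0.7]
gripper_width: 0.0226
grasp_force: 58.9
```

apply_moves(commands="0 0 0.006 0 0 0;0 0 0.008 0 0 0;0 0 0.008 0 0 0;0 0 0.004 0 0 0;0 0 0 0 0 0;0 0 0 0 0 0;0 0 0 0 0 0;0 0 0 0 0 0")

```text
clock: 19.92
tool_pos: [0.5261, -0.1537, 0.2366]
eef_rot: [0.707, 0.707, 0.0, -0.0]
contact_force: [0.5, -0.3, 0.5]
gripper_width: 0.0227
grasp_force: 58.9
```

```bash
python3 go.py .5263 -.1525 .128 0;python3 - <<'E'
from cell import ctrl
import cv2,pickle,numpy as np
from geo import *
d={n:ctrl.capture(n) for n in("side","wrist","top")}
pickle.dump(d,open("c6.pkl","wb"))
t=ctrl.get_state()["tool_pos"]
for n in d: print(n,"tip",proj(d[n],[[*t[:2],t[2]-.0993]]).round(1),"rim",proj(d[n],[[.5263,-.1525,.118]]).round(1))
I=np.zeros((600,800,3),np.uint8)
u=proj(d["side"],[[.5263,-.1525,.13]])[0].astype(int)
def crop(n,x,y,w,h,s): return cv2.resize(d[n]["img"][y:y+h,x:x+w],None,fx=s,fy=s,interpolation=cv2.INTER_CUBIC)
I[:600,:400]=crop("side",u[0]-20,u[1]-30,40,60,10)
I[:300,400:]=cv2.resize(d["wrist"]["img"],(400,300))
I[300:,400:]=crop("wrist",200,230,120,90,10/3)[:300,:400]
print(u-[20,30])
cv2.imwrite("pics/z6.png",I)
E
```

```text
t 19.92 tcp [ 0.5261 -0.1537  0.2366] F [ 0.5 -0.3  0.5] w 0.0227 g 58.9 j7 0.4
tool shift [0.0011 0.0002 0.1086] turn [-0.     -0.0005 -0.0001]
side tip [[304.6 231.2]] rim [[304.1 236.9]]
wrist tip [[252.1 190.1]] rim [[252.4 181.9]]
top tip [[329.3 174.5]] rim [[327.6 176.3]]
[284 203]
```

View pics/z6.png

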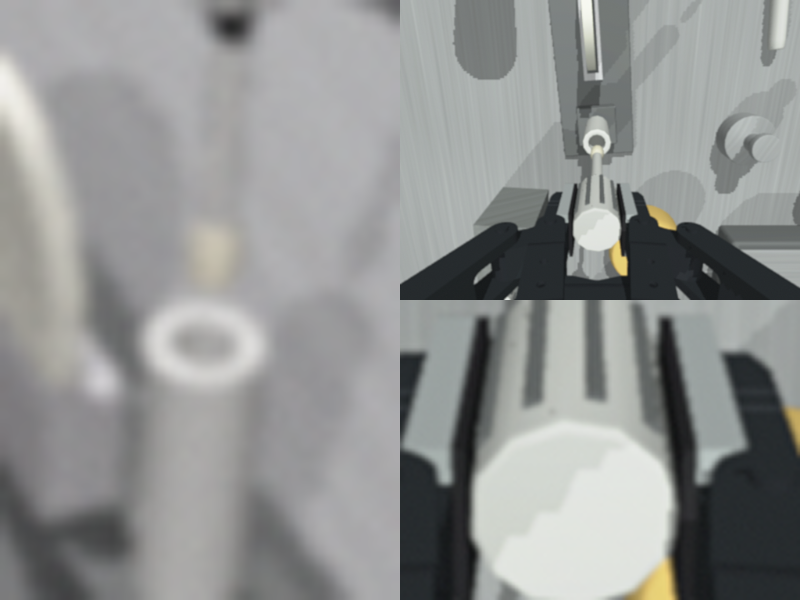

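The side and wrist views show the rim at the predicted pixels (side crop (205,343), wrist inset (597,142)), and the swab is upright with its tip above the bore. Shifting 1 mm and inserting.

apply_moves(commands="0.0011 0.0002 0 0 0 0;0 0 0.005 0 0 0;0 0 0.008 0 0 0;0 0 0.008 0 0 0;0 0 0.006 0 0 0;0 0 0.004 0 0 0;0 0 0 0 0 0;0 0 0 0 0 0;0 0 0 0 0 0")

```text
clock: 20.82
tool_pos: [0.5261, -0.1526, 0.2054]
eef_rot: [0.707, 0.707, -0.0, -0.0]
contact_force: [-0.1, -0.2, -1.5]
gripper_width: 0.0225
grasp_force: 58.9
```

```bash
python3 go.py .5263 -.1525 .1275 0
```

```text
t 20.82 tcp [ 0.5261 -0.1526  0.2054] F [-0.1 -0.2 -1.5] w 0.0225 g 58.9 j7 0.43
tool shift [0.     0.0003 0.0779] turn [-0.0005 -0.0004 -0.0001]
```

apply_moves(commands="0 0 0.006 0 0 0;0 0 0.009 0 0 0;0 0 0.01 0 0 0;0 0 0.01 0 0 0;0 0 0.01 0 0 0;0 0 0.006 0 0 0;0 0 0.003 0 0 0;0 0 0 0 0 0;0 0 0 0 0 0;0 0 0 0 0 0")

```text
clock: 21.65
tool_pos: [0.5264, -0.1526, 0.1517]
eef_rot: [0.707, 0.707, 0.0, -0.0]
contact_force: [0.7, -1.1, -0.2]
gripper_width: 0.0225
grasp_force: 58.9
```

```bash
python3 go.py .5263 -.1525 .1275 0
```

```text
t 21.65 tcp [ 0.5264 -0.1526  0.1517] F [ 0.7 -1.1 -0.2] w 0.0225 g 58.9 j7 0.49
tool shift [ 0.0001 -0.0001  0.0242] turn [ 0.0002 -0.0004 -0.0001]
```

Inside the tube with no side force; now pressing the plunger down.

apply_moves(commands="0 0 0.003 0 0 0;0 0 0.003 0 0 0;0 0 0.003 0 0 0;0 0 0.003 0 0 0;0 0 0.003 0 0 0;0 0 0.003 0 0 0;0 0 0.003 0 0 0;0 0 0.0015 0 0 0;0 0 0 0 0 0;0 0 0 0 0 0;0 0 0 0 0 0")

```text
clock: 22.57
tool_pos: [0.5257, -0.1523, 0.1285]
eef_rot: [0.707, 0.707, -0.0, -0.001]
contact_force: [1.2, -0.3, 1.3]
gripper_width: 0.0227
grasp_force: 59.4
```

```bash
python3 go.py .5263 -.1525 .1273 0
```

```text
t 22.57 tcp [ 0.5257 -0.1523  0.1285] F [ 1.2 -0.3  1.3] w 0.0227 g 59.4 j7 0.52
tool shift [-0.0002  0.0006  0.0012] turn [-0.0011 -0.0006  0.    ]
```

apply_moves(commands="0 0.0003 0.001 0 0 0;0 0 0.001 0 0 0;0 0 0 0 0 0;0 0 0 0 0 0;0 0 0 0 0 0;0 0 0 0 0 0")

```text
clock: 23.07
tool_pos: [0.5259, -0.1524, 0.1273]
eef_rot: [0.707, 0.707, -0.0, -0.001]
contact_force: [-1.3, 1.4, 7.7]
gripper_width: 0.0229
grasp_force: 59.9
```

```bash
python3 go.py .5263 -.1525 .1273 0
```

```text
t 23.07 tcp [ 0.5259 -0.1524  0.1273] F [-1.3  1.4  7.7] w 0.0229 g 59.9 j7 0.52
tool shift [-0.0001  0.0004  0.    ] turn [-0.0016 -0.0015 -0.0001]
```

apply_moves(commands="0 0 0.001 0 0 0;0 0 0 0 0 0;0 0 0 0 0 0;0 0 0 0 0 0")

```text
clock: 23.4
tool_pos: [0.5259, -0.1524, 0.1273]
eef_rot: [0.707, 0.707, 0.0, -0.002]
contact_force: [-3.6, 1.1, 13.1]
gripper_width: 0.0227
grasp_force: 60.4
```

Position is stuck while the force rises, so the cap is on the rim. Releasing and retreating.

apply_moves(commands="0 0 -0.001 0 0 0;0 0 0 0 0 0;0 0 0 0 0 0;0 0 0 0 0 0;0 0 0 0 0 0;0 0 0 0 0 0;0 0 0 0 0 0;0 0 0 0 0 0", grip=0.6)

```text
clock: 24.07
tool_pos: [0.526, -0.1523, 0.1266]
eef_rot: [0.707, 0.707, -0.0, -0.001]
contact_force: [0.6, -0.0, 0.2]
gripper_width: 0.051
grasp_force: 0.0
```

apply_moves(commands="0 0 -0.005 0 0 0;0 0 -0.015 0 0 0;0 0 -0.03 0 0 0;0 0 -0.035 0 0 0;0 0 -0.03 0 0 0;0 0 -0.015 0 0 0;0 0 -0.005 0 0 0;0 0 0 0 0 0;0 0 0 0 0 0;0 0 0 0 0 0;0 0 0 0 0 0;0 0 0 0 0 0")

```text
clock: 25.07
tool_pos: [0.5254, -0.1522, 0.2603]
eef_rot: [0.707, 0.707, -0.001, -0.001]
contact_force: [-0.3, -0.3, 0.5]
gripper_width: 0.0509
grasp_force: 0.0
```

```bash
python3 go.py .5263 -.1525 .26 0;python3 - <<'E'
from cell import ctrl
import cv2,pickle,numpy as np
from geo import *
d={n:ctrl.capture(n) for n in("side","wrist")}
I=np.zeros((600,800,3),np.uint8)
def crop(n,x,y,w,h,s): return cv2.resize(d[n]["img"][y:y+h,x:x+w],None,fx=s,fy=s,interpolation=cv2.INTER_CUBIC)
I[:,:400]=crop("side",264,173,80,120,5)
I[:300,400:]=cv2.resize(d["wrist"]["img"],(400,300))
I[300:,400:]=cv2.resize(d["side"]["img"],(400,300))
cv2.imwrite("pics/z7.png",I)
for n,k in(("side",d["side"]),("wrist",d["wrist"])):print(n,"captop",proj(k,[[.5263,-.1525,.160]]))
g=cv2.cvtColor(d["wrist"]["img"],cv2.COLOR_BGR2GRAY)
n,l,st,ce=cv2.connectedComponentsWithStats((g>190).astype(np.uint8))
for i in range(1,n):
    if st[i,4]>200: print(st[i],ce[i].round(1))
E
```

```text
t 25.07 tcp [ 0.5254 -0.1522  0.2603] F [-0.3 -0.3  0.5] w 0.0509 g 0.0 j7 0.38
tool shift [-0.0003  0.0009  0.0003] turn [-0.0036 -0.0005 -0.    ]
side captop [[305.1522527  223.60919909]]
wrist captop [[253.66001812 190.05175464]]
[231   0  18  63 797] [241.   28.1]
[251   0   9 102 257] [254.7  59.7]
[466   0  17  65 833] [474.   31.2]
[235 168  31  39 743] [249.9 190.8]
[ 273  273   51   76 2577] [297.8 315. ]
```

View pics/z7.png

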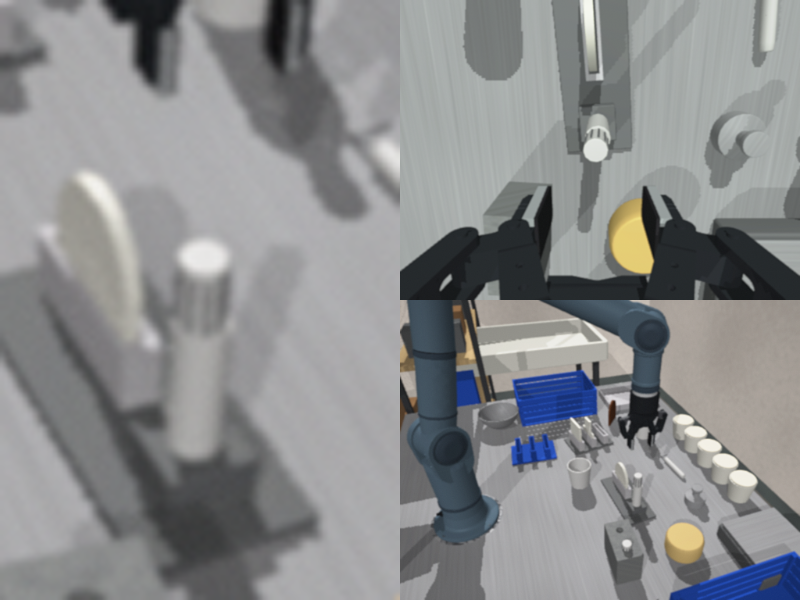

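The cap sits on the tube's rim with the swab upright (crop (203,258)), the plate is in the slot, and the other objects look unmoved. Handing in.

```bash
python3 -c "
from cell import ctrl
print(ctrl.hand_in())"
```

```text
the job is handed in; nothing more can be done
None
```

The job is handed in at about 25 s with no verdict returned; the last pictures show the round plate in the caddy slot and the tall-capped swab seated in the tube after touching the cheese, but I viewed 11 pictures, one over the limit of 10.

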